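Assemble the tiered display stand

ROBOT

A 7-joint arm with a two-finger parallel gripper is mounted at the origin on the work surface. World frame = base frame: x ahead of the robot, y to its left, z up, the work surface at z = 0. Lengths are in m, angles in rad, forces in N, time in s.
With the tool pointing down it reaches from about 0.4 to 0.9 m from the base axis. Payload 5.6 kg.
Tool frame: the origin (TCP) lies at the very end of the fingers, on their centre line; the grasp point (between the pads) lies 19 mm behind it (ctrl.pinch_z is the distance from the TCP to the grasp point, in m); x points along the fingers, y is the direction in which the jaws open and shut, and the axes are right-handed (so a half turn about x gives the same grasp; the last joint's range is limited). The gripper opens to 92 mm and grips with 3 to 60 N. Pads are 20 mm wide; open, the fingers measure 128 mm over their backs; the gripper's body (75 mm by 189 mm) begins 69 mm behind the grasp point.
Start: joints at [1.077, 0.468, -0.012, 1.603, 0.006, 1.071, -0.056], TCP at [0.283, -0.585, 0.185] pointing down, gripper open.
Joint ranges: [-2.53, 2.53], [-0.31, 2.02], [-1.57, 1.55], [0.28, 2.44], [-1.29, 4.43], [0.15, 1.84], [-2.92, 2.92]. Speed limits (rad/s): [2.57, 2.57, 3.14, 3.14, 3.14, 3.14, 3.14].

INTERFACE

Orientations are given as a unit quaternion [x, y, z, w].
In Python, from station import ctrl gives the robot as it stands.
- The arm moves only by the tool carry_out, never from a script. Its argument "targets" is a list that holds one entry, the list of rows, each a list of 5 numbers: the gripper command: -1 is fully open, 1 is shut, values between are in proportion, then the shift along the tool's x, y, z as a fraction of full scale, then the turn about the tool's x as a fraction of full scale. A call has 1 to 12 rows; each row is the pose to reach, as a shift and turn from the pose measured when the call began, along the tool's axes at that moment; what a row does not reach only later rows make up. Full scale, the value 1, is 20 cm for a shift and 45 degrees for a turn. A row lasts 1/8 s, in which the tool goes at most 62.5 mm and 10.7 degrees, less where a joint would pass 70% of its speed; a pose out of reach is approached as far as the arm can. A call with a number of a shift or a turn outside -1 to 1 is refused whole. A call with a gripper value outside its range is refused whole. The fingers move at their own pace and stop on an object; "force" is the grip in N (left out, the last holds). Time passes only in rows, so rows that repeat a pose let the fingers close. It gives the time, the measured TCP pose, the force and the opening at its end, in the units of the state.
- ctrl.state(): the state, without advancing time (a new reading comes with each control period).
- ctrl.snapshot(name): name is "side" or "top" or "wrist"; returns a dict with "img" (384x512x3 uint8, red, green, blue), "mtx" (3x3 intrinsics, pixels), "k1" (the pictures are not rectified: a ray, as slopes to the right and down, at radius r is drawn at 1 + k1 r^2 times it, then the intrinsics apply), "world_to_cam" (4x4, takes a point from world to camera coordinates). Camera axes: x right, y up, looking along -z (the intrinsics and any distortion apply to the point x, -y, -z); pixel columns grow to the right and rows downward; lengths in m; the calibration is good to about 2 mm. A picture is of the moment at which its call begins. There is no depth.
- ctrl.sign_off(): hands the job in, once; it reports no verdict.
The state is a dict: "t": time; "joints": joint angles; "joint_velocities": joint speeds; "tau": joint torques, N m; "eef_pos": TCP position; "orientation": TCP orientation; "ft_force": force on the tool from outside, world axes, zero at the start; "wrist_torque": the same for the moment, N m; "grip_width": opening from 0.0 (shut) to 1.0 (fully open).
Only numpy, scipy, OpenCV 4.12 (cv2) and the standard library are available. Lean on these libraries where they do the work, as an engineer would, in place of code of your own. Each camera call takes 0.05 s, during which the arm holds its last target. There are 200 camera calls.

TASK

Put together the tiered display stand for the shop table: set the large round tier board down on the spigot of the steel foot, then the medium one on the large, the small one on the medium, and last the end cap on the small one, each level and fully home on the spigot below it. Lower the parts into place rather than dropping them, and leave the tumbler, the bowl and the jar standing where they are.

Things in the scene. Friction and masses are not known exactly. Their poses are not given: they have to be found in the camera images.
- foot_seat (a point): Foot of the stand, fixed on the table: dark steel disc 130 mm dia, 11 thick, with a short hub 38 dia whose flat top is 24 mm above the table; on that a spigot 13 tall, 26 dia for 6 mm, then tapering to 14. The large tier's underside comes to rest on the hub top, its bore over the spigot. Point: centre of the hub's flat top, at the root of the spigot; z up.
- large_center (a point): Loose large tier, 300 g: dark-wood disc 140 dia x 16 thick; steel hub 38 dia on it, 16-60 mm above the underside; on the hub's flat top (at 60) a 13 tall spigot, 26 dia for 6 mm, then tapering to 14. Bore in the underside: 30 dia, 16 deep. Lies hub up; grip the hub from above, finger ends just clear of the disc. Point: on the axis, 36.5 mm above the underside (half-way up); z up, yaw meaningless.
- medium_center (a point): Loose medium tier, 240 g: dark-wood disc 110 dia x 16 thick; steel hub 38 dia on it, 16-60 mm above the underside; on the hub's flat top (at 60) a 13 tall spigot, 26 dia for 6 mm, then tapering to 14. Bore in the underside: 30 dia, 16 deep. Lies hub up; grip the hub from above, finger ends just clear of the disc. Point: on the axis, 36.5 mm above the underside (half-way up); z up, yaw meaningless.
- small_center (a point): Loose small tier, 180 g: dark-wood disc 80 dia x 16 thick; steel hub 38 dia on it, 16-60 mm above the underside; on the hub's flat top (at 60) a 13 tall spigot, 26 dia for 6 mm, then tapering to 14. Bore in the underside: 30 dia, 16 deep. Lies hub up; grip the hub from above, finger ends just clear of the disc. Point: on the axis, 36.5 mm above the underside (half-way up); z up, yaw meaningless.
- cap_center (a point): Loose end cap, 130 g: wooden flange 52 mm dia x 16 thick; on it a plain steel knob 30 dia, 16-50 mm above the underside, rounded off to its top at 60; no spigot. Bore in the underside: 30 dia, 16 deep. Lies knob up; grip the knob from above. Point: on the axis, 30 mm above the underside (half-way up); z up, yaw meaningless.
- tumbler: Bystander: an open steel tumbler 72 mm across and 75 mm tall standing on the table; origin at the centre of its underside, z up. To be left alone.
- bowl: Bystander: a blue ceramic bowl 110 mm across and 45 mm tall standing on the table; origin at the centre of its underside, z up. To be left alone.
- jar: Bystander: a closed amber glass jar 68 mm across and 85 mm tall standing on the table; origin at the centre of its underside, z up. To be left alone.

How it is judged:
On the way, in this order (a step that is already met when the one before it is completed fails the run):
1. the large tier is seated on the foot (horizontal distance between large_center and foot_seat below 0.006 m and z of large_center in the frame of foot_seat between 0.0335 and 0.0395 m and angle between large_center's own z axis and vertical below 0.06 rad), for 0.2 s.
2. the medium tier is seated on the large one (horizontal distance between medium_center and large_center below 0.006 m and z of medium_center in the frame of large_center between 0.057 and 0.063 m and angle between medium_center's own z axis and vertical below 0.06 rad), for 0.2 s.
3. the small tier is seated on the medium one (horizontal distance between small_center and medium_center below 0.006 m and z of small_center in the frame of medium_center between 0.057 and 0.063 m and angle between small_center's own z axis and vertical below 0.06 rad), for 0.2 s.
4. the end cap is seated on the small tier (horizontal distance between cap_center and small_center below 0.006 m and z of cap_center in the frame of small_center between 0.0505 and 0.0565 m and angle between cap_center's own z axis and vertical below 0.06 rad), for 0.2 s.
At the end, for the whole second after the job is handed in: From the bottom: foot, large tier, medium tier, small tier, end cap. Each part's axis is within 6 mm of the one below, its seat height within 3 mm of fully home, its tilt under 0.06 rad, and all are at rest (under 0.02 m/s) and released (all of step 1 and all of step 2 and all of step 3 and all of step 4 and linear speed of each of large, medium, small, cap below 0.02 m/s); the robot touches nothing.
It fails at once if the steel tumbler is moved by more than 30 mm or tipped (distance of tumbler from where it was at the start of the episode above 0.03 m or angle between tumbler's own z axis and vertical above 0.3 rad).
It fails at once if the bowl is moved by more than 30 mm or tipped (distance of bowl from where it was at the start of the episode above 0.03 m or angle between bowl's own z axis and vertical above 0.3 rad).
It fails at once if the amber jar is moved by more than 30 mm or tipped (distance of jar from where it was at the start of the episode above 0.03 m or angle between jar's own z axis and vertical above 0.3 rad).
It fails at once if a part of the stand is dropped: it moves faster than 0.6 m/s with no finger on it ((linear speed of large above 0.6 m/s and contact force between the fingers and large below 0.1 N) or (linear speed of medium above 0.6 m/s and contact force between the fingers and medium below 0.1 N) or (linear speed of small above 0.6 m/s and contact force between the fingers and small below 0.1 N) or (linear speed of cap above 0.6 m/s and contact force between the fingers and cap below 0.1 N)).
It also fails if it takes over 120 s, if anything falls off the work surface, if the arm or the gripper's body presses on something with over 40 N, if the wrist force passes 120 N, or if a joint passes its speed limit or range.

## Working session

There is one attempt and no reset: what is moved stays moved. The work goes in short steps, Python scripts to look and compute and a tool call to move; the robot and the scene stay as the last step left them, time stands still between calls to the robot, and variables do not carry over. Pictures are saved under pics/ and viewed, about 12 in all and at most 16, crops included, and the job is handed in when it is done.

Besides the shell and the picture viewer there is one more tool, called after ">>>" as name([rows], argument=value, ...), one row to a line, values as JSON. carry_out: Moves the arm, as the interface text tells. Its arguments: {"type":"object","properties":{"targets":{"type":"array"},"force":{"type":"number"}},"required":["targets"]}

```bash
ls; mkdir -p pics
python3 - <<'E'
from station import ctrl
import cv2,numpy as np
s=ctrl.state();print({k:np.round(v,3).tolist() for k,v in s.items()}, ctrl.pinch_z)
for n in("top","side"):
    d=ctrl.snapshot(n);cv2.imwrite(f"pics/{n}0.png",d["img"][:,:,::-1])
    np.savez(f"pics/{n}0.npz",**d)
    W=d["world_to_cam"];print(n,d["mtx"].tolist(),d["k1"],np.round(W,3).tolist(),np.round(-W[:3,:3].T@W[:3,3],3))
E
```

```text
pics
{'t': 0.0, 'joints': [1.077, 0.468, -0.012, 1.604, 0.006, 1.071, -0.056], 'joint_velocities': [0.001, -0.001, -0.001, 0.0, 0.002, 0.001, -0.001], 'tau': [0.0, -52.057, -0.012, -24.375, -0.057, 0.017, 0.0], 'eef_pos': [0.283, -0.585, 0.184], 'orientation': [-0.689, -0.159, 0.689, -0.157], 'ft_force': [-0.409, -1.327, 0.244], 'wrist_torque': [-0.003, 0.018, -0.035], 'grip_width': 1.001} 0.0187
top [[396.4030326587531, 0.0, 254.85647269075628], [0.0, 396.4030326587531, 197.30897388982248], [0.0, 0.0, 1.0]] -0.12134252275758482 [[0.008, -1.0, -0.019, 0.006], [0.995, 0.006, 0.102, -0.636], [-0.102, -0.02, 0.995, -0.992], [0.0, 0.0, 0.0, 1.0]] [ 0.531 -0.01   1.052]
side [[404.48635235785974, 0.0, 259.7073636662693], [0.0, 404.48635235785974, 196.30990318406856], [0.0, 0.0, 1.0]] 0.003232308167830006 [[0.984, -0.18, -0.01, -0.628], [0.143, 0.748, 0.648, -0.127], [-0.109, -0.639, 0.761, -1.168], [0.0, 0.0, 0.0, 1.0]] [ 0.508 -0.764  0.965]
```

View pics/top0.png

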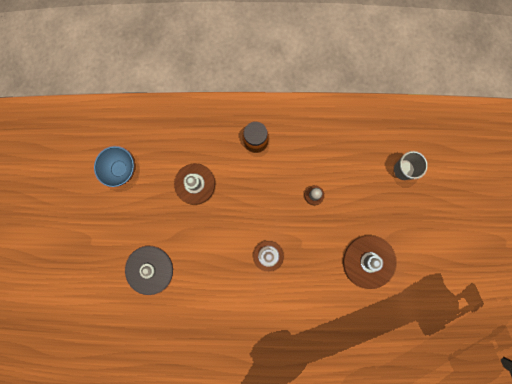

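View pics/side0.png

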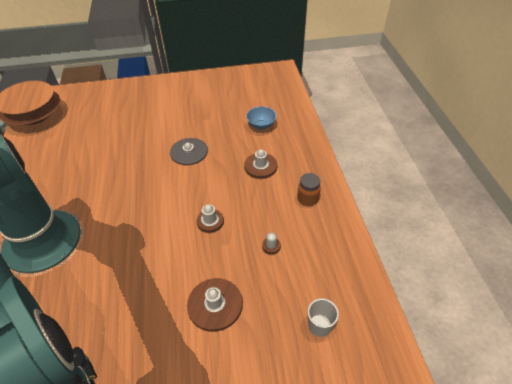

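Top view: foot (149,270), large (370,261), medium (195,184), small (268,256), cap (314,195), bowl (115,168), jar (255,137) and tumbler (413,166). The side view agrees. Next I measure the discs by circle fits on the plane of their top faces.

```bash
cat > h.py <<'E'
import cv2,numpy as np
from station import ctrl
def cast(d,px,z):
    px=np.asarray(px,float).reshape(-1,1,2)
    n=cv2.undistortPoints(px,d["mtx"],np.array([float(d["k1"]),0,0,0])).reshape(-1,2)
    W=d["world_to_cam"];R=W[:3,:3];c=-R.T@W[:3,3]
    v=np.c_[n[:,0],-n[:,1],-np.ones(len(n))]@R
    return (c+v*((z-c[2])/v[:,2])[:,None])[:,:2]
def proj(d,P):
    P=np.atleast_2d(P);W=d["world_to_cam"];q=P@W[:3,:3].T+W[:3,3]
    q=q*[1,-1,-1]
    return cv2.projectPoints(q,np.zeros(3),np.zeros(3),d["mtx"],np.array([float(d["k1"]),0,0,0]))[0].reshape(-1,2)
def circ(P):
    A=np.c_[2*P,np.ones(len(P))];s=np.linalg.lstsq(A,(P**2).sum(1),rcond=None)[0]
    return s[:2],np.sqrt(s[2]+s[:2]@s[:2])
E
python3 - <<'E'
from h import *
S={"foot":((149,270),(188,151),.011),"large":((370,261),(214,304),.016),"medium":((195,184),(261,165),.016),"small":((268,256),(210,221),.016),"cap":((314,195),(271,245),.016)}
for n,i in(("top",0),("side",1)):
    d=dict(np.load(f"pics/{n}0.npz"));im=d["img"]
    hsv=cv2.cvtColor(im,cv2.COLOR_RGB2HSV)
    m=((im[:,:,0]<130)|(hsv[:,:,1]<90)).astype(np.uint8)
    _,lab=cv2.connectedComponents(m)
    for k,v in S.items():
        x,y=v[i];w=lab[y-4:y+5,x-4:x+5];ids=w[w>0]
        if not len(ids): print(n,k,"none");continue
        c=(lab==np.bincount(ids).argmax()).astype(np.uint8)
        ct=max(cv2.findContours(c,0,cv2.CHAIN_APPROX_NONE)[0],key=len)
        h=cv2.convexHull(ct).reshape(-1,2)
        p,r=circ(cast(d,h,v[2]));print(n,k,np.round(p,4),"dia",round(2*r,4),len(ct))
    for k,px in {"bowl":((115,168),(262,118)),"jar":((255,137),(309,190)),"tumbler":((413,166),(322,318))}.items(): print(n,k,cast(d,px[i],.05).round(3))
E
```

```text
top foot [0.4434 0.2902] dia 0.1298 138
top large [ 0.4711 -0.287 ] dia 0.1395 176
top medium [0.6729 0.1715] dia 0.11 118
top small [ 0.4863 -0.0245] dia 0.0792 97
top cap [ 0.6446 -0.1432] dia 0.0524 56
top bowl [[0.709 0.377]]
top jar [[0.791 0.011]]
top tumbler [[ 0.718 -0.4  ]]
side foot [0.4424 0.2843] dia 0.1307 91
side large [ 0.4732 -0.3023] dia 0.1291 247
side medium [0.684  0.1897] dia 0.0855 68
side small [ 0.4842 -0.0239] dia 0.0941 88
side cap [ 0.6448 -0.144 ] dia 0.063 59
side bowl [[0.714 0.362]]
side jar [[0.79 0.  ]]
side tumbler [[ 0.716 -0.395]]
```

```bash
cat >> h.py <<'E'
from scipy.spatial.transform import Rotation as Ro
def go(*t):
    s=ctrl.state();R=Ro.from_quat(s["orientation"]).as_matrix();p=np.array(s["eef_pos"])
    for q in t: print(np.round(q,4),"shift",np.round(R.T@(np.array(q)-p)/.2,3))
    print("t",round(s["t"],2),"tcp",p.round(4),"x",R[:,0].round(3),"y",R[:,1].round(3),"grip",round(s["grip_width"],3),"F",np.round(s["ft_force"],1))
E
python3 -c "
from h import *
go((.471,-.287,.184),(.471,-.287,.13))"
```

```text
[ 0.471 -0.287  0.184] shift [ 0.    -0.929 -1.495]
[ 0.471 -0.287  0.13 ] shift [ 0.27  -0.929 -1.495]
t 0.1 tcp [ 0.2829 -0.5846  0.1838] x [-0.001  0.001 -1.   ] y [ 0.436 -0.9   -0.002] grip 1.002 F [ 0.1 -0.5 -0.8]
```

>>> carry_out([
  [[-1,0,-0.15,-0.25,0],[-1,0,-0.3,-0.5,0],[-1,0,-0.45,-0.75,0],[-1,0,-0.6,-1,0],[-1,0,-0.6,-1,0]],
])

```text
t: 0.72
eef_pos: [0.414, -0.3843, 0.1839]
orientation: [0.689, 0.162, -0.688, 0.16]
ft_force: [-0.3, -0.8, 0.6]
grip_width: 0.998
```

```bash
python3 -c "
from h import *
go((.471,-.287,.17))"
```

```text
[ 0.471 -0.287  0.17 ] shift [ 0.071 -0.309 -0.471]
t 0.72 tcp [ 0.414  -0.3843  0.1839] x [ 0.     0.004 -1.   ] y [ 0.444 -0.896 -0.003] grip 0.998 F [-0.3 -0.8  0.6]
```

>>> carry_out([
  [[-1,0.03,-0.15,-0.23,0],[-1,0.071,-0.309,-0.471,0],[-1,0.071,-0.309,-0.471,0],[-1,0.071,-0.309,-0.471,0]],
])

```text
t: 1.23
eef_pos: [0.4701, -0.2886, 0.1698]
orientation: [-0.689, -0.162, 0.689, -0.16]
ft_force: [0.7, -0.4, -0.2]
grip_width: 0.998
```

```bash
python3 -c "
from h import *
go((.471,-.287,.04))
d=ctrl.snapshot('wrist');np.savez('pics/w1.npz',**d);cv2.imwrite('pics/w1.png',d['img'][:,:,::-1])
print(proj(d,[(.471,-.287,.073),(.471,-.287,.016)]))"
```

```text
[ 0.471 -0.287  0.04 ] shift [ 0.649 -0.003 -0.007]
t 1.23 tcp [ 0.4701 -0.2886  0.1698] x [-0.001  0.003 -1.   ] y [ 0.442 -0.897 -0.003] grip 0.998 F [ 0.7 -0.4 -0.2]
[[254.17879937 185.6710235 ]
 [254.28632974 175.00489664]]
```

View pics/w1.png

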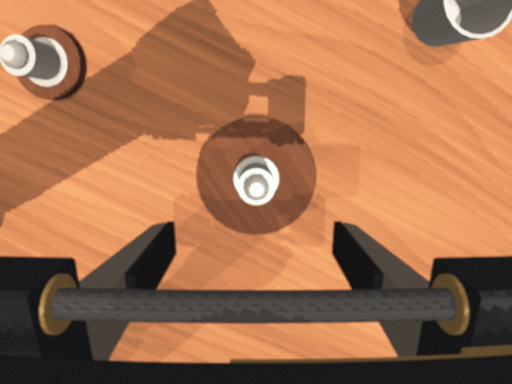

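The disc centre at (256,175) is within 2 px of the prediction (254,175), and the spigot tip is at (257,187). Descending and gripping.

>>> carry_out([
  [[-1,0.2,0,-0.007,0],[-1,0.4,0,-0.007,0],[-1,0.55,0,-0.007,0],[-1,0.65,0,-0.007,0],[-1,0.75,0,-0.007,0],[-1,0.75,0,-0.007,0],[0.6,0.75,0,-0.007,0],[1,0.75,0,-0.007,0],[1,0.75,0,-0.007,0],[1,0.75,0,-0.007,0],[1,0.75,0,-0.007,0],[1,0.75,0,-0.007,0]],
], force=40)

```text
t: 2.78
eef_pos: [0.4713, -0.2885, 0.0201]
orientation: [0.689, 0.161, -0.689, 0.159]
ft_force: [0.6, -0.6, 0.9]
grip_width: 0.401
```

```bash
python3 -c "
from h import *
go((.443,.29,.15))"
```

```text
[0.443 0.29  0.15 ] shift [-0.643 -2.66  -1.15 ]
t 2.77 tcp [ 0.4713 -0.2885  0.0201] x [ 0.     0.002 -1.   ] y [ 0.441 -0.897 -0.002] grip 0.401 F [ 0.6 -0.6  0.9]
```

>>> carry_out([
  [[1,-0.05,0,0,0],[1,-0.2,0,0,0],[1,-0.4,0,0,0],[1,-0.6,0,0,0],[1,-0.65,-0.1,-0.04,0],[1,-0.65,-0.3,-0.13,0],[1,-0.65,-0.5,-0.22,0],[1,-0.65,-0.7,-0.31,0],[1,-0.65,-0.9,-0.4,0],[1,-0.65,-0.9,-0.4,0]],
])

```text
t: 4.03
eef_pos: [0.4617, -0.0866, 0.1493]
orientation: [-0.687, -0.165, 0.689, -0.161]
ft_force: [-0.0, -0.6, -3.3]
grip_width: 0.393
```

```bash
python3 -c "
from h import *
go((.443,.29,.15))"
```

```text
[0.443 0.29  0.15 ] shift [ 0.005 -1.725 -0.76 ]
t 4.03 tcp [ 0.4617 -0.0866  0.1493] x [-0.003  0.004 -1.   ] y [ 0.448 -0.894 -0.005] grip 0.393 F [-0.  -0.6 -3.3]
```

>>> carry_out([
  [[1,0,-0.2,-0.088,0],[1,0,-0.4,-0.176,0],[1,0,-0.6,-0.264,0],[1,0,-0.8,-0.352,0],[1,0,-0.9,-0.4,0],[1,0,-0.9,-0.4,0]],
])

```text
t: 4.78
eef_pos: [0.4511, 0.1117, 0.1492]
orientation: [-0.686, -0.166, 0.689, -0.162]
ft_force: [1.3, -0.8, -4.2]
grip_width: 0.396
```

```bash
python3 -c "
from h import *
go((.443,.29,.14))"
```

```text
[0.443 0.29  0.14 ] shift [ 0.05  -0.813 -0.367]
t 4.78 tcp [0.4511 0.1117 0.1492] x [-0.005  0.004 -1.   ] y [ 0.452 -0.892 -0.006] grip 0.396 F [ 1.3 -0.8 -4.2]
```

>>> carry_out([
  [[1,0.01,-0.2,-0.09,0],[1,0.02,-0.4,-0.18,0],[1,0.04,-0.6,-0.27,0],[1,0.05,-0.75,-0.34,0],[1,0.05,-0.813,-0.367,0],[1,0.05,-0.813,-0.367,0],[1,0.05,-0.813,-0.367,0]],
])

```text
t: 5.65
eef_pos: [0.4434, 0.2877, 0.1397]
orientation: [-0.686, -0.165, 0.69, -0.162]
ft_force: [0.3, -0.8, -3.6]
grip_width: 0.398
```

```bash
python3 -c "
from h import *
go((.443,.29,.044))
P=np.array(ctrl.state()['eef_pos'])
ims=[]
for n in('wrist','top','side'):
    d=ctrl.snapshot(n);np.savez(f'pics/{n}2.npz',**d)
    im=d['img'][:,:,::-1].copy()
    pf=proj(d,[(.4434,.2902,.024),(.4434,.2902,.011)]);pt=proj(d,[P,P+[0,0,.053-.0],P-[0,0,.02]])
    print(n,pf.round(),pt.round())
    if n!='wrist':
        x,y=pt[0].astype(int);x0=max(0,x-64);y0=max(0,y-48);im=cv2.resize(im[y0:y0+96,x0:x0+128],None,fx=3,fy=3);print(x0,y0)
    else: im=cv2.resize(im,(384,288))
    ims.append(im)
cv2.imwrite('pics/c2.png',np.vstack([np.hstack(ims[:2]),np.hstack([ims[2],ims[2]*0])]))"
```

```text
[0.443 0.29  0.044] shift [ 0.479 -0.009 -0.005]
t 5.65 tcp [0.4434 0.2877 0.1397] x [-0.005  0.003 -1.   ] y [ 0.45  -0.893 -0.005] grip 0.398 F [ 0.3 -0.8 -3.6]
wrist [[253. 182.]
 [253. 179.]] [[256. 219.]
 [256. 253.]
 [256. 210.]]
top [[147. 270.]
 [148. 270.]] [[134. 274.]
 [126. 276.]
 [136. 274.]]
69 226
side [[188. 147.]
 [189. 150.]] [[183. 120.]
 [180. 107.]
 [184. 125.]]
119 72
```

View pics/c2.png

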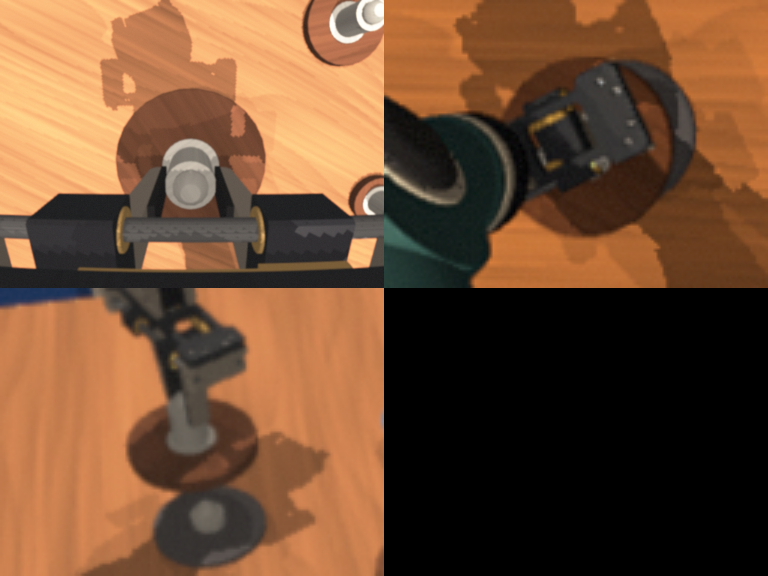

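The carried tier is level, and its disc centre is at about (137,275) in the top view against (136,274) predicted from the TCP, so it is on the grip axis. The foot is below it as expected. I'll lower it gently.

>>> carry_out([
  [[1,0.1,-0.011,-0.005,0],[1,0.2,-0.011,-0.005,0],[1,0.3,-0.011,-0.005,0],[1,0.36,-0.011,-0.005,0],[1,0.4,-0.011,-0.005,0],[1,0.43,-0.011,-0.005,0],[1,0.46,-0.011,-0.005,0],[1,0.475,-0.011,-0.005,0],[1,0.48,-0.011,-0.005,0],[1,0.48,-0.011,-0.005,0]],
])

```text
t: 7.05
eef_pos: [0.4431, 0.2914, 0.0443]
orientation: [-0.687, -0.165, 0.689, -0.162]
ft_force: [-0.4, 0.2, -2.9]
grip_width: 0.401
```

```bash
python3 -c "
from h import *
go((.443,.29,.044))"
```

```text
[0.443 0.29  0.044] shift [0.001 0.006 0.004]
t 7.05 tcp [0.4431 0.2914 0.0443] x [-0.005  0.004 -1.   ] y [ 0.45  -0.893 -0.005] grip 0.401 F [-0.4  0.2 -2.9]
```

>>> carry_out([
  [[1,0.003,0.003,0,0],[1,0.006,0.003,0,0],[1,0.009,0.003,0,0],[1,0.009,0.003,0,0]],
])

```text
t: 7.55
eef_pos: [0.4435, 0.2915, 0.044]
orientation: [-0.687, -0.165, 0.689, -0.162]
ft_force: [-3.6, -0.9, 11.2]
grip_width: 0.398
```

Contact at TCP z 0.044, which is the expected seated height. Releasing and rising.

>>> carry_out([
  [[0.3,0,0,0,0],[-0.5,0,0,0,0],[-1,0,0,0,0],[-1,0,0,0,0],[-1,-0.1,0,0,0],[-1,-0.3,0,0,0],[-1,-0.5,0,0,0],[-1,-0.7,0,0,0],[-1,-0.7,0,0,0]],
])

```text
t: 8.68
eef_pos: [0.4458, 0.2923, 0.1872]
orientation: [0.689, 0.166, -0.687, 0.161]
ft_force: [0.3, 1.1, -1.1]
grip_width: 1.001
```

```bash
python3 -c "
from h import *
go((.673,.1715,.18))
d=ctrl.snapshot('wrist');cv2.imwrite('pics/w3.png',d['img'][:,:,::-1])
d=ctrl.snapshot('side');im=d['img']
print(proj(d,[(.4434,.2902,.04),(.4434,.2902,.084),(.4434,.2902,.097)]).round(1))
cv2.imwrite('pics/s3.png',cv2.resize(im[90:190,120:250,::-1],None,fx=4,fy=4))"
```

```text
[0.673  0.1715 0.18  ] shift [ 0.034  1.051 -0.742]
t 8.68 tcp [0.4458 0.2923 0.1872] x [ 0.002  0.007 -1.   ] y [ 0.45  -0.893 -0.005] grip 1.001 F [ 0.3  1.1 -1.1]
[[187.5 143.3]
 [185.6 133.3]
 [185.  130.3]]
```

View pics/s3.png

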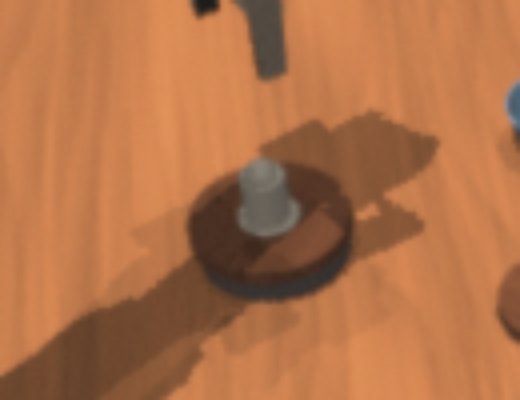

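The large tier sits level on the foot. Its spigot tip is at (185.5,130) against (185,130) predicted for fully seated. On to the medium tier.

>>> carry_out([
  [[-1,0,0.2,-0.14,0],[-1,0,0.4,-0.28,0],[-1,0,0.6,-0.42,0],[-1,0,0.8,-0.56,0],[-1,0,1,-0.7,0],[-1,0,1,-0.7,0],[-1,0,1,-0.7,0]],
])

```text
t: 9.65
eef_pos: [0.6574, 0.1756, 0.1807]
orientation: [-0.686, -0.166, 0.69, -0.162]
ft_force: [-0.6, 1.2, -0.6]
grip_width: 1.0
```

```bash
python3 -c "
from h import *
go((.673,.1715,.02))
d=ctrl.snapshot('wrist');cv2.imwrite('pics/w4.png',cv2.resize(d['img'][:,:,::-1],(384,288)))
print(proj(d,[(.673,.1715,.073),(.673,.1715,.016)])*.75)"
```

```text
[0.673  0.1715 0.02  ] shift [ 0.803  0.059 -0.064]
t 9.65 tcp [0.6574 0.1756 0.1807] x [-0.007  0.004 -1.   ] y [ 0.451 -0.893 -0.006] grip 1.0 F [-0.6  1.2 -0.6]
[[199.87014078 129.34032088]
 [198.67915183 122.83406013]]
```

View pics/w4.png

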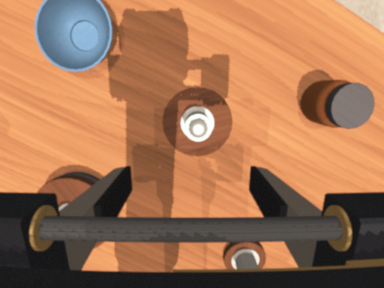

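Medium disc centre is at (197,121), with (199,123) predicted, a 2–3 mm difference. I'll split the difference; bowl and jar are clear of the fingers.

>>> carry_out([
  [[-1,0.1,0.053,-0.07,0],[-1,0.3,0.053,-0.07,0],[-1,0.5,0.053,-0.07,0],[-1,0.65,0.053,-0.07,0],[-1,0.75,0.053,-0.07,0],[-1,0.803,0.053,-0.07,0],[0,0.803,0.053,-0.07,0],[1,0.803,0.053,-0.07,0],[1,0.803,0.053,-0.07,0],[1,0.803,0.053,-0.07,0],[1,0.803,0.053,-0.07,0],[1,0.803,0.053,-0.07,0]],
], force=40)

```text
t: 11.2
eef_pos: [0.6736, 0.1737, 0.0208]
orientation: [-0.686, -0.166, 0.689, -0.162]
ft_force: [-0.4, -0.0, 0.3]
grip_width: 0.399
```

```bash
python3 -c "
from h import *
go((.443,.291,.2))"
```

```text
[0.443 0.291 0.2  ] shift [-0.887 -1.05   0.767]
t 11.2 tcp [0.6736 0.1737 0.0208] x [-0.006  0.004 -1.   ] y [ 0.452 -0.892 -0.006] grip 0.399 F [-0.4 -0.   0.3]
```

>>> carry_out([
  [[1,-0.05,0,0,0],[1,-0.25,0,0,0],[1,-0.5,0,0,0],[1,-0.75,0,0,0],[1,-0.887,-0.05,0.04,0],[1,-0.887,-0.2,0.15,0],[1,-0.887,-0.4,0.29,0],[1,-0.887,-0.6,0.44,0],[1,-0.887,-0.8,0.58,0],[1,-0.887,-0.95,0.7,0],[1,-0.887,-1,0.75,0],[1,-0.887,-1,0.75,0]],
])

```text
t: 12.7
eef_pos: [0.4506, 0.2836, 0.2005]
orientation: [-0.686, -0.166, 0.689, -0.163]
ft_force: [0.3, -0.6, -2.0]
grip_width: 0.399
```

```bash
python3 -c "
from h import *
go((.443,.291,.15))
P=np.array(ctrl.state()['eef_pos'])
d=ctrl.snapshot('side');im=d['img']
print(proj(d,[(.4434,.291,.097),P-[0,0,.0048],P-[0,0,.0208],P+[0,0,.052]]).round(1))
cv2.imwrite('pics/s5.png',cv2.resize(im[60:180,110:260,::-1],None,fx=4,fy=4))"
```

```text
[0.443 0.291 0.15 ] shift [ 0.253 -0.049  0.017]
t 12.7 tcp [0.4506 0.2836 0.2005] x [-0.005  0.004 -1.   ] y [ 0.452 -0.892 -0.005] grip 0.399 F [ 0.3 -0.6 -2. ]
[[185.  130.1]
 [182.6 106.7]
 [183.4 110.9]
 [179.7  91.1]]
```

View pics/s5.png

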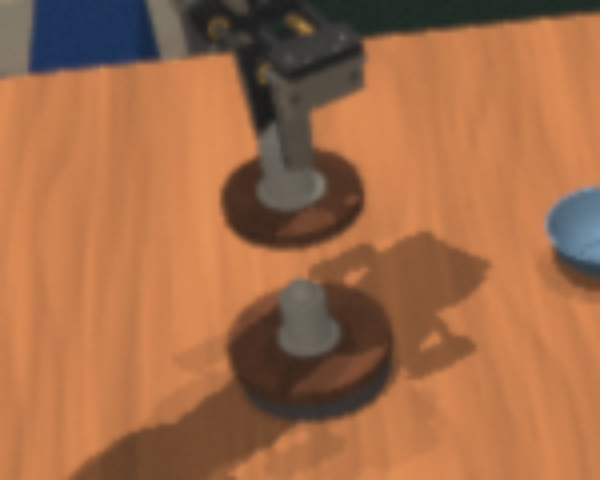

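Medium is held level above the large tier's spigot; its disc centre is at (183,108) against (182.6,106.7) predicted. Lowering.

>>> carry_out([
  [[1,0,-0.048,0.017,0],[1,0.1,-0.048,0.017,0],[1,0.2,-0.048,0.017,0],[1,0.3,-0.048,0.017,0],[1,0.36,-0.048,0.017,0],[1,0.4,-0.048,0.017,0],[1,0.43,-0.048,0.017,0],[1,0.455,-0.048,0.017,0],[1,0.47,-0.048,0.017,0],[1,0.478,-0.048,0.017,0],[1,0.48,-0.048,0.017,0],[1,0.48,-0.048,0.017,0]],
])

```text
t: 14.25
eef_pos: [0.4441, 0.2906, 0.1048]
orientation: [-0.687, -0.166, 0.689, -0.162]
ft_force: [-1.2, 0.2, 1.5]
grip_width: 0.4
```

>>> carry_out([
  [[1,0.004,0,0,0],[1,0.007,0,0,0],[1,0.007,0,0,0]],
])

```text
t: 14.62
eef_pos: [0.4449, 0.291, 0.1047]
orientation: [-0.688, -0.166, 0.688, -0.162]
ft_force: [-1.2, -1.8, 8.5]
grip_width: 0.395
```

Firm seat at the expected height (0.1047). Releasing and rising.

>>> carry_out([
  [[0.3,0,0,0,0],[-0.5,0,0,0,0],[-1,0,0,0,0],[-1,0,0,0,0],[-1,-0.1,0,0,0],[-1,-0.3,0,0,0],[-1,-0.5,0,0,0],[-1,-0.6,0,0,0],[-1,-0.6,0,0,0]],
])

```text
t: 15.75
eef_pos: [0.446, 0.2911, 0.2261]
orientation: [0.689, 0.166, -0.687, 0.162]
ft_force: [0.2, 0.1, 0.0]
grip_width: 0.995
```

```bash
python3 -c "
from h import *
go((.4863,-.0245,.225))
d=ctrl.snapshot('side');im=d['img']
print(proj(d,[(.4434,.291,.144),(.4434,.291,.157)]).round(1))
cv2.imwrite('pics/s6.png',cv2.resize(im[80:180,120:250,::-1],None,fx=4,fy=4))"
```

```text
[ 0.4863 -0.0245  0.225 ] shift [-0.004  1.499  0.531]
t 15.75 tcp [0.446  0.2911 0.2261] x [ 0.001  0.006 -1.   ] y [ 0.451 -0.893 -0.005] grip 0.995 F [0.2 0.1 0. ]
[[182.8 118.8]
 [182.1 115.5]]
```

View pics/s6.png

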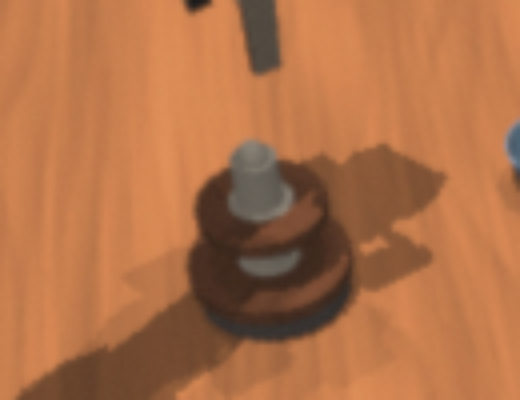

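The medium tier is home and level, with its spigot tip at (183.5,116) against (182,115.5) predicted. On to the small tier.

>>> carry_out([
  [[-1,0,0.25,0.09,0],[-1,0,0.5,0.18,0],[-1,0,0.75,0.27,0],[-1,0,1,0.35,0],[-1,0,1,0.35,0]],
])

```text
t: 16.42
eef_pos: [0.4725, 0.0758, 0.222]
orientation: [-0.687, -0.163, 0.69, -0.16]
ft_force: [0.3, 1.3, 0.8]
grip_width: 1.001
```

```bash
python3 -c "
from h import *
go((.4863,-.0245,.17))"
```

```text
[ 0.4863 -0.0245  0.17  ] shift [0.258 0.481 0.16 ]
t 16.43 tcp [0.4725 0.0758 0.222 ] x [-0.004  0.003 -1.   ] y [ 0.444 -0.896 -0.005] grip 1.001 F [0.3 1.3 0.8]
```

>>> carry_out([
  [[-1,0.1,0.2,0.07,0],[-1,0.2,0.4,0.14,0],[-1,0.258,0.481,0.16,0],[-1,0.258,0.481,0.16,0],[-1,0.258,0.481,0.16,0]],
])

```text
t: 17.05
eef_pos: [0.4866, -0.0222, 0.1703]
orientation: [-0.687, -0.164, 0.689, -0.16]
ft_force: [1.1, 1.4, 0.8]
grip_width: 1.005
```

```bash
python3 -c "
from h import *
go((.4863,-.0245,.02))
d=ctrl.snapshot('wrist');cv2.imwrite('pics/w7.png',cv2.resize(d['img'][:,:,::-1],(384,288)))
print(proj(d,[(.4863,-.0245,.073),(.4863,-.0245,.016)])*.75)"
```

```text
[ 0.4863 -0.0245  0.02  ] shift [0.751 0.013 0.005]
t 17.05 tcp [ 0.4866 -0.0222  0.1703] x [-0.004  0.004 -1.   ] y [ 0.446 -0.895 -0.005] grip 1.005 F [1.1 1.4 0.8]
[[193.0957379  141.21379345]
 [192.8828773  132.8653395 ]]
```

View pics/w7.png

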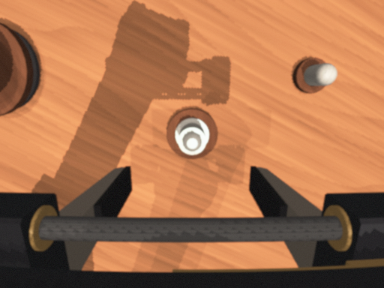

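Small disc centre is at (192,132) against (193,133) predicted. Descending and gripping.

>>> carry_out([
  [[-1,0.1,0.012,0.003,0],[-1,0.3,0.012,0.003,0],[-1,0.5,0.012,0.003,0],[-1,0.65,0.012,0.003,0],[-1,0.72,0.012,0.003,0],[-1,0.75,0.012,0.003,0],[0,0.75,0.012,0.003,0],[1,0.75,0.012,0.003,0],[1,0.75,0.012,0.003,0],[1,0.75,0.012,0.003,0],[1,0.75,0.012,0.003,0],[1,0.75,0.012,0.003,0]],
], force=40)

```text
t: 18.6
eef_pos: [0.4868, -0.0242, 0.0206]
orientation: [-0.688, -0.164, 0.689, -0.161]
ft_force: [0.5, 1.0, 1.1]
grip_width: 0.4
```

>>> carry_out([
  [[1,-0.05,0,0,0],[1,-0.25,0,0,0],[1,-0.5,0,0,0],[1,-0.75,0,0,0],[1,-1,0,0,0],[1,-1,0,0,0]],
])

```text
t: 19.35
eef_pos: [0.49, -0.0249, 0.2249]
orientation: [0.69, 0.163, -0.686, 0.161]
ft_force: [-0.1, 0.8, -2.2]
grip_width: 0.4
```

```bash
python3 -c "
from h import *
go((.4438,.291,.25))"
```

```text
[0.4438 0.291  0.25  ] shift [-0.122 -1.517 -0.499]
t 19.35 tcp [ 0.49   -0.0249  0.2249] x [ 0.005  0.003 -1.   ] y [ 0.446 -0.895 -0.   ] grip 0.4 F [-0.1  0.8 -2.2]
```

>>> carry_out([
  [[1,-0.05,-0.1,-0.03,0],[1,-0.1,-0.3,-0.1,0],[1,-0.12,-0.5,-0.165,0],[1,-0.12,-0.7,-0.23,0],[1,-0.12,-0.85,-0.28,0],[1,-0.12,-0.9,-0.3,0],[1,-0.12,-0.9,-0.3,0]],
])

```text
t: 20.23
eef_pos: [0.4628, 0.1624, 0.2485]
orientation: [0.69, 0.163, -0.687, 0.162]
ft_force: [-0.4, -0.8, -2.0]
grip_width: 0.398
```

```bash
python3 -c "
from h import *
go((.4438,.291,.25))"
```

```text
[0.4438 0.291  0.25  ] shift [-0.006 -0.618 -0.202]
t 20.23 tcp [0.4628 0.1624 0.2485] x [ 0.004  0.002 -1.   ] y [ 0.447 -0.895 -0.   ] grip 0.398 F [-0.4 -0.8 -2. ]
```

>>> carry_out([
  [[1,-0.006,-0.15,-0.05,0],[1,-0.006,-0.35,-0.115,0],[1,-0.006,-0.5,-0.165,0],[1,-0.006,-0.6,-0.195,0],[1,-0.006,-0.618,-0.202,0],[1,-0.006,-0.618,-0.202,0],[1,-0.006,-0.618,-0.202,0]],
])

```text
t: 21.1
eef_pos: [0.4444, 0.2893, 0.2498]
orientation: [0.69, 0.162, -0.687, 0.161]
ft_force: [0.5, -0.6, -1.5]
grip_width: 0.395
```

```bash
python3 -c "
from h import *
go((.4438,.291,.1646))
P=np.array(ctrl.state()['eef_pos'])
d=ctrl.snapshot('side');im=d['img']
print(proj(d,[(.4438,.291,.157),P-[0,0,.0046],P-[0,0,.0206]]).round(1))
cv2.imwrite('pics/s8.png',cv2.resize(im[60:180,110:260,::-1],None,fx=4,fy=4))"
```

```text
[0.4438 0.291  0.1646] shift [ 0.426 -0.009  0.001]
t 21.1 tcp [0.4444 0.2893 0.2498] x [ 0.004  0.001 -1.   ] y [ 0.445 -0.896  0.001] grip 0.395 F [ 0.5 -0.6 -1.5]
[[182.3 115.5]
 [177.9  92.3]
 [178.8  96.8]]
```

View pics/s8.png

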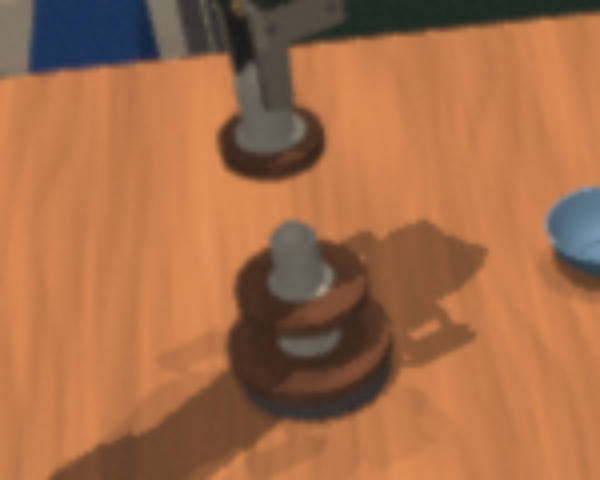

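Small is held level; its disc is at (178,94) against (178,92) predicted, and the target spigot tip is at (183,116) against (182,115.5). Lowering.

>>> carry_out([
  [[1,0.05,-0.007,0,0],[1,0.15,-0.007,0,0],[1,0.25,-0.007,0,0],[1,0.31,-0.007,0,0],[1,0.35,-0.007,0,0],[1,0.38,-0.007,0,0],[1,0.405,-0.007,0,0],[1,0.42,-0.007,0,0],[1,0.426,-0.007,0,0],[1,0.428,-0.007,0,0],[1,0.428,-0.007,0,0]],
])

```text
t: 22.52
eef_pos: [0.4443, 0.2912, 0.1647]
orientation: [0.69, 0.162, -0.687, 0.161]
ft_force: [-0.3, 0.1, 0.6]
grip_width: 0.401
```

>>> carry_out([
  [[1,0.004,0,0,0],[1,0.007,0,0,0],[1,0.007,0,0,0]],
])

```text
t: 22.9
eef_pos: [0.4451, 0.2918, 0.1646]
orientation: [0.691, 0.162, -0.686, 0.161]
ft_force: [-0.5, -0.4, 6.6]
grip_width: 0.393
```

Seated at the expected height. Releasing.

>>> carry_out([
  [[0.3,0,0,0,0],[-0.5,0,0,0,0],[-1,0,0,0,0],[-1,0,0,0,0],[-1,-0.1,0,0,0],[-1,-0.3,0,0,0],[-1,-0.5,0,0,0],[-1,-0.6,0,0,0],[-1,-0.6,0,0,0]],
])

```text
t: 24.02
eef_pos: [0.445, 0.2921, 0.2859]
orientation: [0.692, 0.162, -0.685, 0.161]
ft_force: [-0.3, -0.6, -0.9]
grip_width: 1.003
```

```bash
python3 -c "
from h import *
go((.6446,-.1432,.285))
d=ctrl.snapshot('side');im=d['img']
print(proj(d,[(.444,.291,.204),(.444,.291,.217)]).round(1))
cv2.imwrite('pics/s9.png',cv2.resize(im[60:180,110:260,::-1],None,fx=4,fy=4))"
```

```text
[ 0.6446 -0.1432  0.285 ] shift [0.005 2.393 0.074]
t 24.02 tcp [0.445  0.2921 0.2859] x [ 0.01   0.004 -1.   ] y [ 0.445 -0.896  0.   ] grip 1.003 F [-0.3 -0.6 -0.9]
[[179.9 103.3]
 [179.3  99.8]]
```

View pics/s9.png

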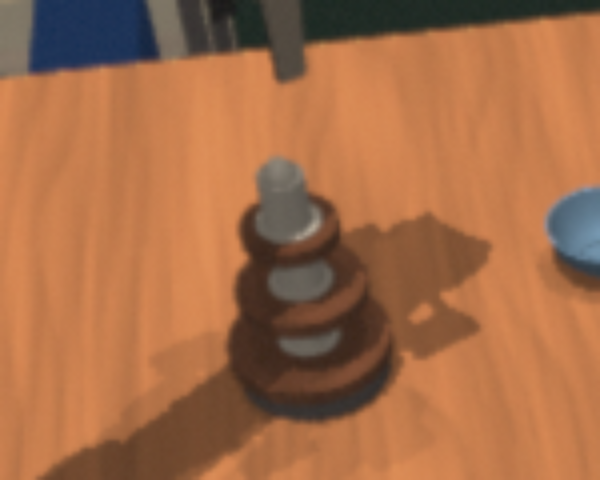

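All three tiers are stacked and straight; the top spigot tip is at (180,101) against (179,100) predicted. On to the cap.

>>> carry_out([
  [[-1,0,0.25,0.01,0],[-1,0,0.5,0.015,0],[-1,0,0.75,0.023,0],[-1,0,1,0.03,0],[-1,0,1,0.03,0]],
])

```text
t: 24.7
eef_pos: [0.5285, 0.1047, 0.2823]
orientation: [0.691, 0.159, -0.687, 0.159]
ft_force: [-1.2, 1.0, -0.7]
grip_width: 1.0
```

>>> carry_out([
  [[-1,0.1,0.25,0.01,0],[-1,0.2,0.5,0.015,0],[-1,0.3,0.75,0.023,0],[-1,0.4,1,0.03,0],[-1,0.5,1,0.03,0],[-1,0.5,1,0.03,0]],
])

```text
t: 25.45
eef_pos: [0.6091, -0.0765, 0.1794]
orientation: [-0.689, -0.16, 0.689, -0.158]
ft_force: [0.5, -0.0, 0.4]
grip_width: 1.004
```

```bash
python3 -c "
from h import *
go((.6446,-.1432,.15))"
```

```text
[ 0.6446 -0.1432  0.15  ] shift [ 0.146  0.378 -0.013]
t 25.45 tcp [ 0.6091 -0.0765  0.1794] x [-0.002  0.003 -1.   ] y [ 0.438 -0.899 -0.003] grip 1.004 F [ 0.5 -0.   0.4]
```

>>> carry_out([
  [[-1,0.07,0.2,-0.007,0],[-1,0.146,0.378,-0.013,0],[-1,0.146,0.378,-0.013,0],[-1,0.146,0.378,-0.013,0]],
])

```text
t: 25.95
eef_pos: [0.6447, -0.1409, 0.1505]
orientation: [-0.689, -0.161, 0.689, -0.158]
ft_force: [-0.3, 0.3, 1.1]
grip_width: 1.0
```

```bash
python3 -c "
from h import *
go((.6446,-.1432,.022))
d=ctrl.snapshot('wrist');cv2.imwrite('pics/w10.png',cv2.resize(d['img'][:,:,::-1],(384,288)))
print(proj(d,[(.6446,-.1432,.06),(.6446,-.1432,.016)])*.75)"
```

```text
[ 0.6446 -0.1432  0.022 ] shift [0.643 0.013 0.006]
t 25.95 tcp [ 0.6447 -0.1409  0.1505] x [-0.001  0.004 -1.   ] y [ 0.441 -0.898 -0.004] grip 1.0 F [-0.3  0.3  1.1]
[[193.19707111 142.40887216]
 [192.97584077 135.51458469]]
```

View pics/w10.png

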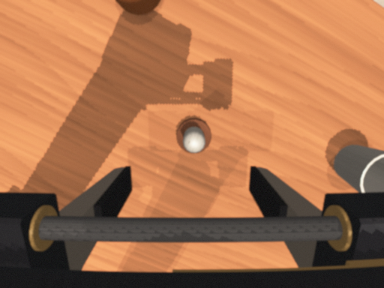

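Cap flange centre is at (194,135), predicted (193,135.5); the tumbler is well clear. Gripping.

>>> carry_out([
  [[-1,0.1,0.012,0.004,0],[-1,0.3,0.012,0.004,0],[-1,0.45,0.012,0.004,0],[-1,0.57,0.012,0.004,0],[-1,0.63,0.012,0.004,0],[-1,0.643,0.012,0.004,0],[0,0.643,0.012,0.004,0],[1,0.643,0.012,0.004,0],[1,0.643,0.012,0.004,0],[1,0.643,0.012,0.004,0],[1,0.643,0.012,0.004,0],[1,0.643,0.012,0.004,0]],
], force=40)

```text
t: 27.5
eef_pos: [0.6451, -0.1427, 0.0223]
orientation: [0.689, 0.161, -0.689, 0.159]
ft_force: [0.4, -0.6, 0.5]
grip_width: 0.367
```

>>> carry_out([
  [[1,-0.05,0,0,0],[1,-0.25,0,0,0],[1,-0.5,0,0,0],[1,-0.75,0,0,0],[1,-1,0,0,0],[1,-1,0,0,0]],
])

```text
t: 28.25
eef_pos: [0.6481, -0.1437, 0.2284]
orientation: [0.692, 0.16, -0.685, 0.16]
ft_force: [0.3, 0.1, -0.9]
grip_width: 0.004
```

```bash
python3 -c "
from h import *
go((.4446,.2915,.31))"
```

```text
[0.4446 0.2915 0.31  ] shift [-0.413 -2.401 -0.05 ]
t 28.25 tcp [ 0.6481 -0.1437  0.2284] x [ 0.009  0.002 -1.   ] y [ 0.441 -0.898  0.002] grip 0.004 F [ 0.3  0.1 -0.9]
```

The gripper is now shut on nothing (opening 0.004), so the cap slipped out. I need to look.

```bash
python3 -c "
from h import *
d=ctrl.snapshot('wrist');np.savez('pics/w11.npz',**d);cv2.imwrite('pics/w11.png',cv2.resize(d['img'][:,:,::-1],(384,288)))
print(proj(d,[(.6446,-.1432,.06),(.6446,-.1432,.016)])*.75)
d=ctrl.snapshot('side');np.savez('pics/s11.npz',**d)
d=ctrl.snapshot('top');np.savez('pics/t11.npz',**d)
go((.6446,-.1432,.15))"
```

```text
[[189.60933982 133.27385413]
 [189.63647078 128.790607  ]]
[ 0.6446 -0.1432  0.15  ] shift [ 0.359  0.001 -0.001]
t 28.4 tcp [ 0.6445 -0.1434  0.2217] x [-0.002  0.004 -1.   ] y [ 0.441 -0.897 -0.004] grip 0.001 F [-0.2 -0.4 -0.3]
```

View pics/w11.png

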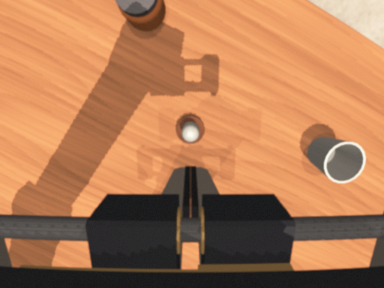

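The cap still stands upright at (190,128), exactly where it was (189.6,128.8 predicted). I lifted before the jaws had closed on the thinner knob. I'll repeat with more closing time.

>>> carry_out([
  [[-1,0,0,0,0],[-1,0,0,0,0],[-1,0,0,0,0],[-1,0.1,0,0,0],[-1,0.25,0,0,0],[-1,0.359,0,0,0],[-1,0.359,0,0,0],[-1,0.359,0,0,0],[-1,0.359,0,0,0]],
])

```text
t: 29.52
eef_pos: [0.6451, -0.1432, 0.151]
orientation: [0.689, 0.161, -0.688, 0.159]
ft_force: [0.2, -0.2, 0.4]
grip_width: 0.96
```

```bash
python3 -c "
from h import *
go((.6446,-.1432,.022))"
```

```text
[ 0.6446 -0.1432  0.022 ] shift [0.645 0.001 0.003]
t 29.52 tcp [ 0.6451 -0.1432  0.151 ] x [ 0.     0.003 -1.   ] y [ 0.441 -0.897 -0.003] grip 0.96 F [ 0.2 -0.2  0.4]
```

>>> carry_out([
  [[-1,0.1,0,0.002,0],[-1,0.3,0,0.002,0],[-1,0.45,0,0.002,0],[-1,0.57,0,0.002,0],[-1,0.63,0,0.002,0],[-1,0.645,0,0.002,0],[1,0.645,0,0.002,0],[1,0.645,0,0.002,0],[1,0.645,0,0.002,0],[1,0.645,0,0.002,0],[1,0.645,0,0.002,0],[1,0.645,0,0.002,0]],
], force=40)

```text
t: 31.02
eef_pos: [0.6448, -0.1429, 0.022]
orientation: [0.689, 0.161, -0.688, 0.159]
ft_force: [0.2, 0.3, 0.2]
grip_width: 0.363
```

>>> carry_out([
  [[1,0,0,0,0],[1,0,0,0,0],[1,0,0,0,0],[1,0,0,0,0],[1,0,0,0,0],[1,-0.02,0,0,0],[1,-0.05,0,0,0],[1,-0.1,0,0,0],[1,-0.1,0,0,0]],
])

```text
t: 32.15
eef_pos: [0.6458, -0.1431, 0.0435]
orientation: [0.69, 0.161, -0.688, 0.159]
ft_force: [0.8, 0.2, -1.7]
grip_width: 0.269
```

```bash
python3 -c "
from h import *
go((.6446,-.1432,.022))
P=np.array(ctrl.state()['eef_pos'])
d=ctrl.snapshot('wrist');w=cv2.resize(d['img'][130:290,150:362],None,fx=1.8,fy=1.8)
d=ctrl.snapshot('side');print(proj(d,[P-[0,0,.022],P-[0,0,.006],P+[0,0,.038]]))
s=cv2.resize(d['img'][200:272,230:326],(384,288))
cv2.imwrite('pics/c12.png',np.hstack([w[:288,:382],s])[:,:,::-1])"
```

```text
[ 0.6446 -0.1432  0.022 ] shift [ 0.107 -0.002  0.006]
t 32.15 tcp [ 0.6458 -0.1431  0.0435] x [ 0.003  0.003 -1.   ] y [ 0.441 -0.898 -0.002] grip 0.269 F [ 0.8  0.2 -1.7]
[[271.37832731 241.85450856]
 [271.44848194 238.59894506]
 [271.64955424 229.26943901]]
```

View pics/c12.png

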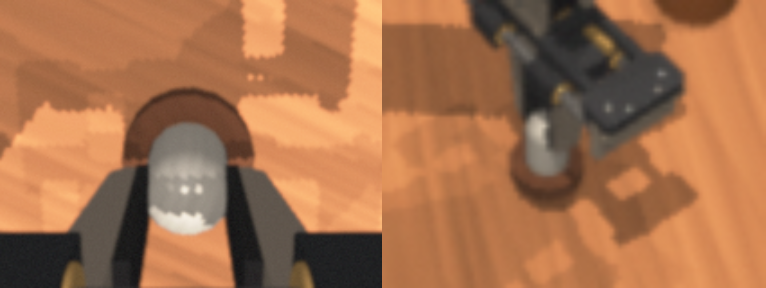

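```bash
python3 -c "
from h import *
s=ctrl.state();P=np.array(s['eef_pos']);print(s['t'],s['grip_width'])
a=np.linspace(0,2*np.pi,90)
for n in('side','wrist'):
  d=ctrl.snapshot(n)
  for h in(0,.007,.014,.0215):
    q=[proj(d,np.c_[P[0]+r*np.cos(a),P[1]+r*np.sin(a),0*a+h+z]) for r,z in((.026,0),(.026,.016),(.015,.016))]
    f=np.vstack(q[:2]); print(n,h,'flange',f.min(0).round(1),f.max(0).round(1))
# orig side image + now, flange mask extents
  im=d['img'].astype(int);R=im[:,:,0];m=(R<125)&(im[:,:,0]>im[:,:,2]*1.5)
  if n=='side':
    for y in range(232,258): print(y,''.join('#' if v else '.' for v in m[y,255:290]))
"
```

```text
32.25 0.265486573142572
side 0 flange [261.8 235.4] [280.3 254. ]
side 0.007 flange [261.8 233.9] [280.4 252.6]
side 0.014 flange [261.8 232.5] [280.5 251.2]
side 0.0215 flange [261.7 230.9] [280.6 249.8]
232 ..........#..............#.........
233 ..........#.............#..........
234 ..........#.............#..#.......
235 ..........#........................
236 .........##............#..........#
237 ........###...........###.......##.
238 ........###...........###..#...#...
239 ........###...........###...###....
240 ........###...........####.........
241 ........###..........#####.........
242 .......#####.........#####.........
243 .......######......#######.........
244 .......##################..........
245 ........#################..........
246 ........#################..........
247 ........################...........
248 .........###############...........
249 ..........#############............
250 ............###########............
251 ..............#######..............
252 ...................................
253 ...................................
254 ...................................
255 ...................................
256 ...................................
257 ...................................
wrist 0 flange [220.9 169.9] [290.3 240.1]
wrist 0.007 flange [219.9 171.4] [291.4 243.7]
wrist 0.014 flange [218.8 173. ] [292.5 247.5]
wrist 0.0215 flange [217.6 174.8] [293.8 251.8]
```

The flange extents in the wrist and side views show the cap only came up about 12 mm of the 21 mm lift, and the opening is creeping (0.269 to 0.265). The pads are riding on the dome. I'll set the cap down and regrip lower.

>>> carry_out([
  [[1,0.03,0,0.003,0],[1,0.06,0,0.003,0],[1,0.063,0,0.003,0],[0.2,0.063,0,0.003,0],[-0.3,0.063,0,0.003,0],[-0.3,0.063,0,0.003,0],[-0.3,0.09,0,0.003,0],[-0.3,0.12,0,0.003,0],[-0.3,0.128,0,0.003,0],[-0.3,0.128,0,0.003,0]],
])

```text
t: 33.6
eef_pos: [0.6438, -0.1431, 0.0159]
orientation: [0.689, 0.161, -0.689, 0.159]
ft_force: [-0.7, -0.3, -0.1]
grip_width: 0.647
```

```bash
python3 -c "
from h import *
go((.6446,-.1432,.0175))
d=ctrl.snapshot('top');im=d['img'];np.savez('pics/t13.npz',**d)
d=ctrl.snapshot('side');im=d['img'].astype(int);m=(im[:,:,0]<125)&(im[:,:,0]>im[:,:,2]*1.5)
for y in range(240,258): print(y,''.join('#' if v else '.' for v in m[y,255:290]))
d=ctrl.snapshot('wrist');cv2.imwrite('pics/w13.png',d['img'][:,:,::-1]);im=d['img'].astype(int);m=(im[:,:,0]<135)&(im[:,:,0]>im[:,:,2]*1.5)
P=np.array(ctrl.state()['eef_pos']);a=np.linspace(0,2*np.pi,90)
for z in(0,.016):
  f=proj(d,np.c_[P[0]+.026*np.cos(a),P[1]+.026*np.sin(a),0*a+z]);print(f.min(0),f.max(0))
for y in range(160,230,4): print(y,''.join('#' if v else '.' for v in m[y,205:305]))
"
```

```text
[ 0.6446 -0.1432  0.0175] shift [-0.008  0.002 -0.003]
t 33.6 tcp [ 0.6438 -0.1431  0.0159] x [-0.001  0.004 -1.   ] y [ 0.441 -0.897 -0.004] grip 0.647 F [-0.7 -0.3 -0.1]
240 ........##.........................
241 ........##.........................
242 ........##.......................##
243 .......###......................#..
244 .......###....................##...
245 .......####..................#.....
246 .......####...............#.#......
247 .......#####.......##....#.........
248 .......###############.##..........
249 .......##################..........
250 ........################...........
251 .........##############............
252 ..........############.............
253 ............########...............
254 ...................................
255 ...................................
256 ...................................
257 ...................................
[219.35989674 176.12106225] [291.67036516 245.34742664]
[216.71929858 180.64911337] [294.3908451  254.56075511]
160 ............................................................................................
[... 1093 characters left out ...]
######.........................#######################................
208 ..............###################.................................###################...............
212 .............#......#########........................................#......#########...............
216 ......................######...........................................#.....#########..............
220 .............##..#.....####.............................................#.....#########.............
224 .............###.........#..............................................#...........................
228 ...............#..#.#...#...........................................................................
```

The cap is down, upright and centred. I'll rise 2 mm to clear the flange, then close and watch the opening.

>>> carry_out([
  [[-0.3,-0.011,0,0,0],[-0.3,-0.011,0,0,0],[1,-0.011,0,0,0],[1,-0.011,0,0,0],[1,-0.011,0,0,0],[1,-0.011,0,0,0],[1,-0.011,0,0,0],[1,-0.011,0,0,0]],
], force=40)

```text
t: 34.75
eef_pos: [0.6442, -0.1433, 0.0186]
orientation: [0.689, 0.161, -0.688, 0.159]
ft_force: [-0.3, -0.4, 0.5]
grip_width: 0.295
```

>>> carry_out([
  [[1,0,0,0,0],[1,0,0,0,0],[1,0,0,0,0],[1,0,0,0,0]],
])

```text
t: 35.25
eef_pos: [0.6441, -0.1433, 0.0186]
orientation: [0.689, 0.161, -0.688, 0.159]
ft_force: [0.3, -0.5, -0.6]
grip_width: 0.294
```

>>> carry_out([
  [[1,0,0,0,0],[1,-0.02,0,0,0],[1,-0.04,0,0,0],[1,-0.06,0,0,0],[1,-0.08,0,0,0],[1,-0.1,0,0,0],[1,-0.1,0,0,0],[1,-0.1,0,0,0]],
])

```text
t: 36.25
eef_pos: [0.644, -0.1433, 0.0385]
orientation: [0.689, 0.161, -0.689, 0.159]
ft_force: [-0.7, -0.5, -2.2]
grip_width: 0.295
```

The opening is stable at 0.295 with the weight on the wrist. I'll check the lift numerically.

```bash
cat > lift.py <<'E'
from h import *
a=np.linspace(0,2*np.pi,90);P=np.array(ctrl.state()['eef_pos'])
d=ctrl.snapshot('side');im=d['img'].astype(int);m=(im[:,:,0]<125)&(im[:,:,0]>im[:,:,2]*1.5)
x,y=proj(d,P)[0].astype(int)
r=[j for j in range(y,y+30) if m[j,x-5:x+6].sum()>=5];print('flange bottom row',max(r))
for s in(.0186,.0266,.0346):
  f=proj(d,np.c_[P[0]+.026*np.cos(a),P[1]+.026*np.sin(a),0*a+P[2]-s]);print('tcp above underside',s,'->',f[:,1].max().round(1))
go((.4446,.2915,.31))
E
python3 lift.py
```

```text
flange bottom row 251
tcp above underside 0.0186 -> 250.2
tcp above underside 0.0266 -> 251.8
tcp above underside 0.0346 -> 253.4
[0.4446 0.2915 0.31  ] shift [-1.35  -2.395 -0.066]
t 36.3 tcp [ 0.644  -0.1433  0.0384] x [-0.     0.003 -1.   ] y [ 0.441 -0.898 -0.003] grip 0.295 F [ 0.2  0.1 -2.3]
```

>>> carry_out([
  [[1,-0.03,0,0,0],[1,-0.08,0,0,0],[1,-0.15,0,0,0],[1,-0.25,0,0,0],[1,-0.35,0,0,0],[1,-0.4,0,0,0],[1,-0.4,0,0,0]],
])

```text
t: 37.17
eef_pos: [0.6446, -0.1438, 0.1197]
orientation: [0.69, 0.161, -0.688, 0.159]
ft_force: [0.5, -0.4, -2.3]
grip_width: 0.292
```

```bash
python3 lift.py; python3 -c "
from h import *
d=ctrl.snapshot('wrist');im=d['img'].astype(int);m=(im[:,:,0]<135)&(im[:,:,0]>im[:,:,2]*1.5)
P=np.array(ctrl.state()['eef_pos']);a=np.linspace(0,2*np.pi,90)
for s in(.0186,.0266,.0346):
  f=np.vstack([proj(d,np.c_[P[0]+.026*np.cos(a),P[1]+.026*np.sin(a),0*a+P[2]-s+z]) for z in(0,.016)]);print(s,f.min(0).round(1),f.max(0).round(1))
for y in range(168,230,4): print(y,''.join('#' if v else '.' for v in m[y,205:305]))"
```

```text
flange bottom row 233
tcp above underside 0.0186 -> 233.3
tcp above underside 0.0266 -> 235.0
tcp above underside 0.0346 -> 236.8
[0.4446 0.2915 0.31  ] shift [-0.95  -2.395 -0.066]
t 37.23 tcp [ 0.6439 -0.1436  0.1186] x [-0.     0.003 -1.   ] y [ 0.441 -0.898 -0.003] grip 0.294 F [-0.2 -0.1 -1.8]
0.0186 [216.8 175.9] [293.4 253.3]
0.0266 [218.2 173.9] [292.  248.6]
0.0346 [219.4 172.1] [290.8 244.3]
168 ....................................................................................................
172 ....................................................................................................
176 ....................................................................................................
180 ........................................##############..............................................
184 ...............................###################################..................................
188 ...........................############################################.............................
192 .......................######################################
[... 284 characters left out ...]
#####............................####################.................
208 ..............#################.....................................################................
212 .............################........................................################...............
216 .............###############...........................................###############..............
220 ............##############..............................................#########.####..............
224 .........##............................................................................#............
228 ...............................................................................................#....
```

No slip: flange extents in both views match TCP 18.6 mm above the underside. Lifting and carrying to the stack.

>>> carry_out([
  [[1,-0.1,0,0,0],[1,-0.25,0,0,0],[1,-0.4,0,0,0],[1,-0.55,-0.05,0,0],[1,-0.7,-0.15,0,0],[1,-0.85,-0.3,-0.01,0],[1,-0.92,-0.45,-0.01,0],[1,-0.92,-0.6,-0.015,0],[1,-0.92,-0.75,-0.02,0],[1,-0.92,-0.9,-0.025,0],[1,-0.92,-0.95,-0.026,0],[1,-0.92,-0.95,-0.026,0]],
])

```text
t: 38.78
eef_pos: [0.5648, 0.0285, 0.3032]
orientation: [0.689, 0.161, -0.689, 0.159]
ft_force: [0.2, 0.3, -1.2]
grip_width: 0.296
```

```bash
python3 -c "
from h import *
go((.4446,.2915,.3))"
```

```text
[0.4446 0.2915 0.3   ] shift [ 0.021 -1.445 -0.041]
t 38.77 tcp [0.5648 0.0285 0.3032] x [-0.     0.003 -1.   ] y [ 0.442 -0.897 -0.003] grip 0.296 F [ 0.2  0.3 -1.2]
```

>>> carry_out([
  [[1,0,-0.1,0,0],[1,0,-0.25,0,0],[1,0,-0.45,-0.01,0],[1,0.01,-0.65,-0.02,0],[1,0.02,-0.8,-0.02,0],[1,0.02,-0.9,-0.025,0],[1,0.02,-0.9,-0.025,0]],
])

```text
t: 39.65
eef_pos: [0.489, 0.1938, 0.2999]
orientation: [0.689, 0.163, -0.688, 0.16]
ft_force: [0.3, -0.8, -1.6]
grip_width: 0.294
```

```bash
python3 -c "
from h import *
go((.4446,.2915,.28))"
```

```text
[0.4446 0.2915 0.28  ] shift [ 0.101 -0.536 -0.018]
t 39.65 tcp [0.489  0.1938 0.2999] x [-0.001  0.004 -1.   ] y [ 0.444 -0.896 -0.003] grip 0.294 F [ 0.3 -0.8 -1.6]
```

>>> carry_out([
  [[1,0,-0.15,-0.005,0],[1,0,-0.3,-0.01,0],[1,0.02,-0.42,-0.015,0],[1,0.06,-0.5,-0.018,0],[1,0.1,-0.536,-0.018,0],[1,0.1,-0.536,-0.018,0],[1,0.1,-0.536,-0.018,0]],
])

```text
t: 40.52
eef_pos: [0.4452, 0.2906, 0.2803]
orientation: [0.689, 0.162, -0.688, 0.16]
ft_force: [0.4, 0.5, -1.0]
grip_width: 0.295
```

```bash
python3 -c "
from h import *
go((.4446,.2915,.2226))
P=np.array(ctrl.state()['eef_pos'])
d=ctrl.snapshot('side');im=d['img']
print(proj(d,[(.4446,.2915,.217),P-[0,0,.0026],P-[0,0,.0186]]).round(1))
cv2.imwrite('pics/s14.png',cv2.resize(im[50:170,110:260,::-1],None,fx=4,fy=4))"
```

```text
[0.4446 0.2915 0.2226] shift [ 0.288 -0.004  0.001]
t 40.52 tcp [0.4452 0.2906 0.2803] x [-0.     0.003 -1.   ] y [ 0.443 -0.897 -0.003] grip 0.295 F [ 0.4  0.5 -1. ]
[[179.4  99.7]
 [176.4  82.7]
 [177.3  87.3]]
```

View pics/s14.png

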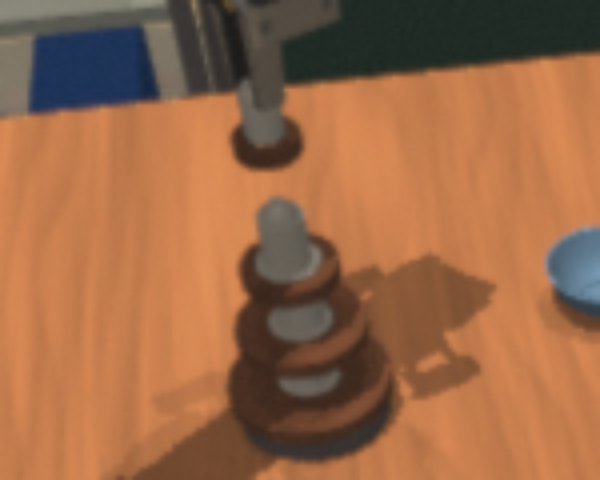

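Cap flange is at (177,84) against (176.4,82.7) predicted, level, above the spigot tip at (180,101) against (179.4,99.7). Lowering.

>>> carry_out([
  [[1,0.04,-0.003,0,0],[1,0.1,-0.003,0,0],[1,0.16,-0.003,0,0],[1,0.2,-0.003,0,0],[1,0.23,-0.003,0,0],[1,0.255,-0.003,0,0],[1,0.275,-0.003,0,0],[1,0.285,-0.003,0,0],[1,0.289,-0.003,0,0],[1,0.289,-0.003,0,0]],
])

```text
t: 41.82
eef_pos: [0.445, 0.2915, 0.2227]
orientation: [0.689, 0.162, -0.688, 0.16]
ft_force: [0.4, 0.4, -0.8]
grip_width: 0.291
```

>>> carry_out([
  [[1,0.004,0,0,0],[1,0.007,0,0,0],[1,0.007,0,0,0]],
])

```text
t: 42.2
eef_pos: [0.4457, 0.292, 0.2223]
orientation: [0.69, 0.162, -0.688, 0.159]
ft_force: [0.3, 0.4, 5.8]
grip_width: 0.293
```

Contact at 0.2223, where 0.2226 was expected. Releasing and rising clear.

>>> carry_out([
  [[0.3,0,0,0,0],[-0.3,0,0,0,0],[-1,0,0,0,0],[-1,0,0,0,0],[-1,0,0,0,0],[-1,-0.1,0,0,0],[-1,-0.3,0,0,0],[-1,-0.5,0,0,0],[-1,-0.6,0,0,0],[-1,-0.6,0,0,0],[-1,-0.6,0,0,0]],
])

```text
t: 43.58
eef_pos: [0.445, 0.2911, 0.3411]
orientation: [0.689, 0.162, -0.688, 0.16]
ft_force: [-0.9, 0.1, 0.4]
grip_width: 1.001
```

```bash
python3 -c "
from h import *
go((.4446,.2915,.2226))
d=ctrl.snapshot('side');im=d['img'];o=np.load('pics/side0.npz')['img'].astype(int)
print(proj(d,[(.4446,.2915,.264),(.4446,.2915,.22)]).round(1))
for n,(x,y) in dict(bowl=(262,118),jar=(309,190),tumbler=(322,318)).items(): print(n,'mean diff',np.abs(im[y-25:y+25,x-25:x+25].astype(int)-o[y-25:y+25,x-25:x+25]).mean().round(2))
cv2.imwrite('pics/s15.png',cv2.resize(im[50:170,110:260,::-1],None,fx=4,fy=4))"
```

```text
[0.4446 0.2915 0.2226] shift [ 0.593 -0.001  0.002]
t 43.58 tcp [0.445  0.2911 0.3411] x [ 0.     0.003 -1.   ] y [ 0.443 -0.897 -0.003] grip 1.001 F [-0.9  0.1  0.4]
[[176.9  86.5]
 [179.3  98.8]]
bowl mean diff 0.95
jar mean diff 1.0
tumbler mean diff 0.92
```

View pics/s15.png

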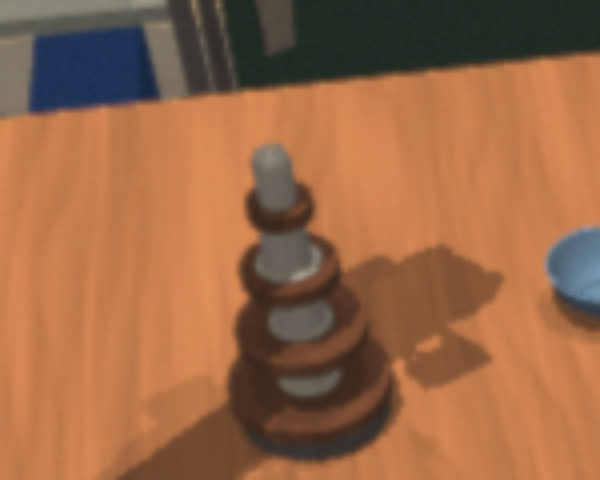

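The stack is complete and straight. The cap top is at (178,87) against (177,86.5) predicted for fully home, the bystanders are unchanged, and the gripper is clear. Handing in.

```bash
python3 -c "
from station import ctrl
print(ctrl.sign_off(), ctrl.state()['t'])"
```

```text
the job is handed in; nothing more can be done
the job is handed in; nothing more can be done
```

The display stand is assembled on the foot: large tier, medium tier, small tier and end cap. I handed it in at about 44 s of the 120 s allowed; the hand-in reports no verdict.

**Checks that agreed:**
- **Seating:** each part met firm contact within 0.5 mm of its expected seated height. In the side view each part's top is within about 1.5 px of where a fully home part should appear, roughly 3 mm at most. The stack looks level.
- **Bystanders:** the side picture around the bowl, jar and tumbler is unchanged from the start.
- **Gripper:** it is open and well clear above the cap.

**What failed on the way:**
- **First cap grasp:** I lifted before the jaws had closed on the thinner knob. The cap stayed standing where it was.
- **Second cap grasp:** the grip was too high and slid on the rounded top, so the cap rose only about 12 mm of a 21 mm lift. I set it back down.
- **Third cap grasp:** gripping 4 mm lower held without slipping.

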